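Ring the bell for the bowls

TASK

The stacked bowls are ready to be carried out: ring the service bell that stands in front of the stack of bowls, by pressing its plunger right down lightly with your fingertips, then let the plunger spring back up and draw your hand well clear of the bell, by a hand's width or more. Do not pick up, push about or tip the bell, do not ring the other bells, and leave everything else on the table where it stands.

Things in the scene. Friction and masses are not known exactly. Their poses are not given: they have to be found in the camera images.
- bell_bowls: The service bell standing in front of (on the robot's side of) the stack of bowls; loose, about 0.45 kg. All three bells are identical: low round black foot 85 mm across, polished steel dome 77 mm across up to 46 mm above the table, and a plunger sticking out of the middle of the dome; 64 mm high in all. Origin: centre of the underside; z up.
- plunger_bowls (a joint): Plunger travel of that bell: 0 at rest (up), grows as it is pressed down, 0.006 m (6 mm) fully down. A spring lifts it back by itself; it takes about 0.5 N to start and less than 3 N fully down. The bell strikes once it is past 4 mm.
- plunger_bowls_top (a point): Centre of the top of that bell's plunger, a steel button 17 mm across and 7.5 mm thick; at rest it is 64 mm above the table and its underside stands 10 mm above the dome. Moves with the plunger.
- bell_plates: The service bell standing in front of (on the robot's side of) the stack of plates; loose, about 0.45 kg. All three bells are identical: low round black foot 85 mm across, polished steel dome 77 mm across up to 46 mm above the table, and a plunger sticking out of the middle of the dome; 64 mm high in all. Origin: centre of the underside; z up.
- plunger_plates (a joint): Plunger travel of that bell: 0 at rest (up), grows as it is pressed down, 0.006 m (6 mm) fully down. A spring lifts it back by itself; it takes about 0.5 N to start and less than 3 N fully down. The bell strikes once it is past 4 mm.
- plunger_plates_top (a point): Centre of the top of that bell's plunger, a steel button 17 mm across and 7.5 mm thick; at rest it is 64 mm above the table and its underside stands 10 mm above the dome. Moves with the plunger.
- bell_glass: The service bell standing in front of (on the robot's side of) the drinking glass; loose, about 0.45 kg. All three bells are identical: low round black foot 85 mm across, polished steel dome 77 mm across up to 46 mm above the table, and a plunger sticking out of the middle of the dome; 64 mm high in all. Origin: centre of the underside; z up.
- plunger_glass (a joint): Plunger travel of that bell: 0 at rest (up), grows as it is pressed down, 0.006 m (6 mm) fully down. A spring lifts it back by itself; it takes about 0.5 N to start and less than 3 N fully down. The bell strikes once it is past 4 mm.
- plunger_glass_top (a point): Centre of the top of that bell's plunger, a steel button 17 mm across and 7.5 mm thick; at rest it is 64 mm above the table and its underside stands 10 mm above the dome. Moves with the plunger.
- bowls: Stack of four white bowls, 157 mm across, 128 mm high, loose. Origin: centre of the underside. Its own bell stands 14 to 17.5 cm nearer the robot (smaller x), at most 3.5 cm to the left or right of it.
- plates: Stack of small white plates, 153 mm across, 46 mm high, loose. Origin: centre of the underside. A bell stands in front of it in the same way.
- glass: Squat clear drinking glass, 76 mm across, 86 mm high, loose. Origin: centre of the underside. A bell stands in front of it in the same way.
- wine_left: Wine bottle at the back of the table, left, 74 mm across, 299 mm high, loose. Bystander. Origin: centre of the underside.
- wine_right: Wine bottle at the back of the table, right, 74 mm across, 299 mm high, loose. Bystander. Origin: centre of the underside.
- shaker_tin: Steel shaker tin in the back right corner, 74 mm across, 156 mm high, loose. Bystander. Origin: centre of the underside.
- bitters: Small dasher bottle in the back left corner, 47 mm across, 138 mm high, loose. Bystander. Origin: centre of the underside.
- stopper: Pale metal bottle stopper standing on its wide end, 33 mm across, 48 mm high, loose, near the front, between the left and the middle bell. Bystander. Origin: centre of the underside.
- corkscrew: Folded dark corkscrew lying flat, pointing roughly away from the robot, 112 mm long, 20 mm wide, 15 mm high, loose, near the front, between the middle and the right bell. Bystander. Origin: centre of the underside.

How it is judged (in metres and radians):
On the way:
1. the plunger of the bell in front of the bowls is pressed down past 4 mm with the fingers (value of joint plunger_bowls above 0.004 m and contact force between the fingers and bell_bowls above 0.5 N), for 0.04 s.
At the end, for the whole second after the job is handed in: The plunger of the bell in front of the bowls has been pressed and is up again (within 1.5 mm), the grasp point is more than 70 mm from it, that bell stands upright at rest within 15 mm of where it stood, the other plungers are up, and everything else is within 10 mm of where it stood (value of joint each of plunger_bowls, plunger_plates, plunger_glass below 0.0015 m and distance between the grasp point and plunger_bowls_top above 0.07 m and distance of bell_bowls from where it was at the start of the episode below 0.015 m and angle between bell_bowls's own z axis and vertical below 0.1 rad and linear speed of bell_bowls below 0.02 m/s and distance of each of bell_plates, bell_glass, bowls, plates, glass, wine_left, wine_right, shaker_tin, bitters, stopper, corkscrew from where it was at the start of the episode below 0.01 m); the robot touches nothing.
It fails at once if another bell is rung (its plunger goes down more than 2 mm) (value of joint any of plunger_plates, plunger_glass above 0.002 m).
It fails at once if anything other than the bell in front of the bowls is moved by more than 10 mm or tilted by more than 0.2 rad (distance of any of bell_plates, bell_glass, bowls, plates, glass, wine_left, wine_right, shaker_tin, bitters, stopper, corkscrew from where it was at the start of the episode above 0.01 m or angle between any of bell_plates, bell_glass, bowls, plates, glass, wine_left, wine_right, shaker_tin, bitters, stopper, corkscrew's own z axis and vertical above 0.2 rad).
It fails at once if the bell in front of the bowls is lifted by 8 mm, shoved by more than 15 mm or tilted by more than 0.15 rad (height (world z) of bell_bowls above 0.008 m or distance of bell_bowls from where it was at the start of the episode above 0.015 m or angle between bell_bowls's own z axis and vertical above 0.15 rad).
It fails at once if the bell is pressed with more than 20 N (contact force between any of the fingers, the arm and bell_bowls above 20 N).
It also fails if it takes over 32 s, if anything falls off the work surface, if the arm or the gripper's body presses on something with over 40 N, if the wrist force passes 120 N, or if a joint passes its speed limit or range.

ROBOT

A 6-joint arm with a two-finger parallel gripper is mounted at the origin on a cart in front of the work surface, level with it; the furniture and walls round the work are solid. World frame = base frame: x ahead of the robot, y to its left, z up, the work surface at z = 0. Lengths are in mm, angles in rad, forces in N, time in s.
With the tool pointing down it reaches from about 250 to 850 mm from the base axis. Payload 12.5 kg.
Tool frame: the origin (TCP) lies at the centre of the arm's flange, where the gripper is bolted on; the fingertips stand 186 mm ahead of it and the grasp point (between the pads) lies 167 mm ahead of it; z points along the fingers, y is the line along which they close (so a half turn about z gives the same grasp; the last joint's range is limited). The gripper opens to 93 mm and grips with 3 to 60 N. Pads are 15 mm wide; open, the fingers measure 128 mm over their backs; the gripper's body (75 mm by 188 mm) begins 65 mm behind the grasp point.
Start: joints at [1.255, 0.351, 1.652, -0, 1.139, -0.085], TCP at [125.785, 535.41, 404.733] pointing down, gripper open.
Joint ranges: [-2.75, 2.75], [-0.79, 2.1], [0.01, 2.65], [-1.57, 4.71], [0.07, 3.14], [-2.87, 2.87]. Speed limits (rad/s): [2.22, 2.22, 2.79, 3.14, 3.14, 3.14].

INTERFACE

Orientations are given as a 3x3 rotation matrix whose columns are the frame's x, y, z axes.
In Python, from cell import status, cams, job gives the robot as it stands.
- The arm moves only by the tool jog_arm, never from a script. Its argument "moves" is a list that holds one entry, the list of rows, each a list of 7 numbers: the shift along the tool's x, y, z in units of 800 mm (1.0 is 800 mm), then the turn, a rotation vector about the tool's x, y, z in units of 180 degrees (1.0 is 180 degrees), then the finger opening in mm, from 0 to 93. In form: [[[tx, ty, tz, rx, ry, rz, grip], ...]]. A call has 1 to 10 rows; each row shifts and turns the commanded pose from where the row before left it, along the tool's axes as they then stand; what a row does not reach is not made up. A row lasts 1/8 s, in which the tool goes at most 62.5 mm and 10.7 degrees, less where a joint would pass 70% of its speed; a pose out of reach is approached as far as the arm can. A call with a number of a shift or a turn outside -1 to 1 is refused whole. A call with a gripper value outside its range is refused whole. The fingers move at their own pace and stop on an object; "force" is the grip in N (left out, the last holds). Time passes only in rows, so rows that do not move let the fingers close. It gives the time, the measured TCP pose, the force, the opening and the grip force at its end, in the units of the state.
- status.observe(): the state, without advancing time (a new reading comes with each control period).
- cams.grab_frame(name): name is "scene" or "top"; returns a dict with "pixels" (480x640x3 uint8, red, green, blue), "depth" (480x640 float32, mm along the optical axis (not along the pixel's ray), 0 where there is no reading), "fx", "fy", "cx", "cy" (pixels), "k1" (the pictures are not rectified: a ray, as slopes to the right and down, at radius r is drawn at 1 + k1 r^2 times it, then the intrinsics apply), "R" (3x3) and "t" (3): a world point X has camera coordinates R X + t. Camera axes: x right, y down, z forward; pixel columns grow to the right and rows downward; lengths in mm; the calibration is good to about 2 mm. A picture is of the moment at which its call begins.
- job.hand_in(): hands the job in; it is judged then, once.
Trained networks look in the newest picture that a camera, given by its name, has taken for a name from the list of things; names that differ only in an ending like _2 or _b are one class to them, and where a whole thing is asked for, a point or a joint stands for the part that bears it (a point fixed in the world has none). Each returns a list of dicts, best first, with "score" (0 to 1); they miss things now and then, are a little off and sometimes report something else, mostly with a low value. They report only what shows in the picture. A call takes as long as a camera call.
- cams.trace(name, camera): "pixels" (480x640 bool, what is visible of it) and "centre" ([column, row] in pixels, amid what is visible of it).
The state is a dict: "time_s": time; "q": joint angles; "joint_velocities": joint speeds; "joint_torque": joint torques, N m; "tool_pos": TCP position; "tcp_rot": TCP orientation; "force": force on the tool from outside, world axes, zero at the start; "torque": the same for the moment, N m; "grip_width": finger opening in mm; "gripper_force": force on a finger pad.
Only numpy, scipy, OpenCV 4.12 (cv2) and the standard library are available. Lean on these libraries where they do the work, as an engineer would, in place of code of your own. Each camera call takes 0.05 s, during which the arm holds its last target. There are 200 camera calls.

## Working session

There is one attempt and no reset: what is moved stays moved. The work goes in short steps, Python scripts to look and compute and a tool call to move; the robot and the scene stay as the last step left them, time stands still between calls to the robot, and variables do not carry over. Pictures are saved under pics/ and viewed, at most 10 in all, crops included, and the job is handed in when it is done.

Besides the shell and the picture viewer there is one more tool, called after "Emit:" as name([rows], argument=value, ...), one row to a line, values as JSON. jog_arm: Moves the arm, as the interface text tells. Its arguments: {"type":"object","properties":{"moves":{"type":"array"},"force":{"type":"number"}},"required":["moves"]}

```bash
mkdir -p pics
cat > h.py <<'E'
import numpy as np, cv2
from cell import status, cams, job
def world(f,m):
    v,u=np.nonzero(m&(f["depth"]>0)); z=f["depth"][v,u]
    K=np.array([[f["fx"],0,f["cx"]],[0,f["fy"],f["cy"]],[0,0,1.]])
    p=cv2.undistortPoints(np.c_[u,v].astype(float)[:,None],K,np.array([f["k1"],0,0,0.]))[:,0]
    # 1 + k1 r^2 matches OpenCV's radial model
    X=np.c_[p*z[:,None],z]
    return (X-f["t"])@f["R"], np.c_[u,v]
E
python3 - <<'E'
from h import *
for c in("top","scene"):
    f=cams.grab_frame(c); cv2.imwrite(f"pics/{c}0.png",f["pixels"][...,::-1])
    print(c,f["R"].round(2).tolist(),f["t"])
    for n in("bell_bowls","bowls","plates","glass","stopper","corkscrew"):
        for d in cams.trace(n,c)[:4]:
            W,_=world(f,d["pixels"])
            if len(W): print(n,round(d["score"],2),np.round(d["centre"]),len(W),np.percentile(W,[3,50,97],axis=0).round().tolist())
s=status.observe();print(s["time_s"],s["tool_pos"],np.round(s["tcp_rot"],3).tolist(),s["grip_width"])
E
```

```text
top [[-0.0, -1.0, -0.02], [-0.99, 0.01, -0.15], [0.15, 0.02, -0.99]] [  13.31278658  561.41568108 1197.08924516]
bell_bowls 0.6 [246. 286.] 904 [[417.0, 152.0, 6.0], [450.0, 184.0, 35.0], [486.0, 223.0, 61.0]]
bowls 0.91 [227. 208.] 3961 [[548.0, 152.0, 2.0], [623.0, 227.0, 86.0], [692.0, 292.0, 127.0]]
plates 0.6 [331. 209.] 2999 [[560.0, -76.0, 31.0], [627.0, -13.0, 38.0], [693.0, 51.0, 47.0]]
glass 0.91 [418. 208.] 1003 [[596.0, -258.0, 1.0], [638.0, -228.0, 25.0], [667.0, -188.0, 86.0]]
stopper 0.49 [282. 313.] 143 [[369.0, 99.0, 8.0], [383.0, 110.0, 16.0], [398.0, 127.0, 50.0]]
stopper 0.3 [323. 283.] 924 [[421.0, -26.0, 5.0], [456.0, 10.0, 35.0], [493.0, 47.0, 61.0]]
corkscrew 0.85 [369. 304.] 363 [[402.0, -156.0, 2.0], [414.0, -106.0, 14.0], [426.0, -57.0, 19.0]]
scene [[0.47, -0.88, -0.0], [-0.65, -0.34, -0.68], [0.6, 0.32, -0.73]] [-256.15753413  426.87189253  670.65044621]
bell_bowls 0.69 [228. 266.] 990 [[415.0, 148.0, 2.0], [439.0, 173.0, 30.0], [477.0, 214.0, 60.0]]
bowls 0.83 [256. 193.] 3600 [[544.0, 146.0, 49.0], [617.0, 219.0, 90.0], [689.0, 289.0, 125.0]]
plates 0.73 [344. 242.] 2825 [[557.0, -84.0, 17.0], [620.0, -19.0, 37.0], [692.0, 48.0, 45.0]]
glass 0.89 [432. 266.] 1513 [[594.0, -258.0, 6.0], [620.0, -225.0, 52.0], [667.0, -192.0, 84.0]]
stopper 0.65 [235. 301.] 230 [[368.0, 95.0, 2.0], [378.0, 106.0, 15.0], [395.0, 122.0, 48.0]]
corkscrew 0.9 [340. 334.] 624 [[401.0, -161.0, 1.0], [412.0, -112.0, 13.0], [427.0, -60.0, 16.0]]
0.7 [125.79800521 535.41040755 404.72964777] [[-0.973, 0.229, -0.0], [0.229, 0.973, -0.0], [0.0, -0.0, -1.0]] 93.39629543689675
```

View pics/top0.png

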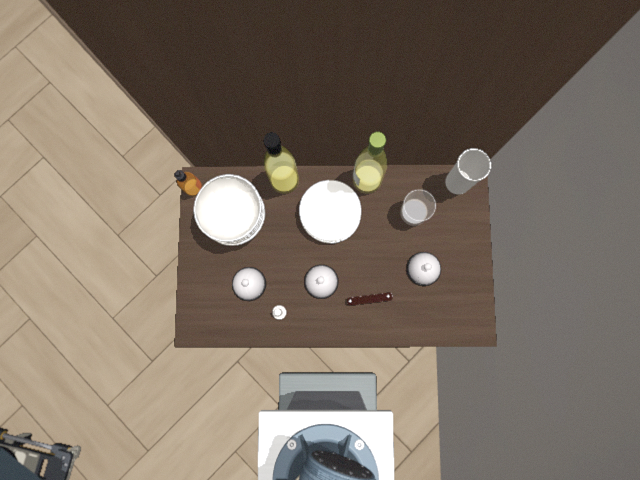

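View pics/scene0.png

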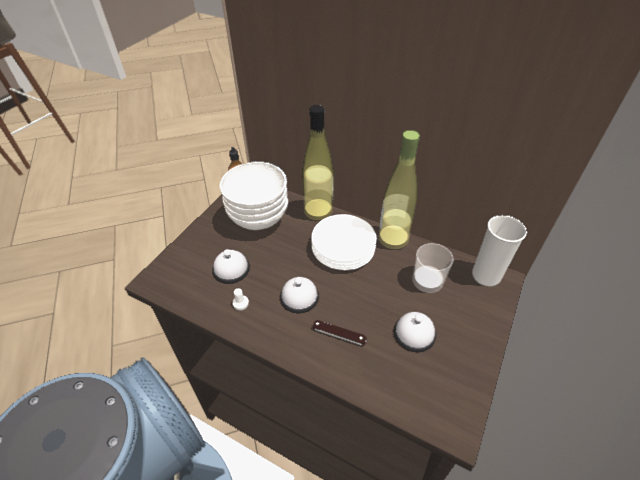

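Run:
```python
from h import *
for c in("top","scene"):
    f=cams.grab_frame(c); d=cams.trace("bell_bowls",c)[0]
    W,p=world(f,d["pixels"]); k=W[:,2]>56
    print(c,k.sum(),W[k].mean(0),W[k].min(0),W[k].max(0),p[k].mean(0)); k=(W[:,2]<52)&(W[:,2]>20)
    A=lambda q:((np.linalg.norm(W[k]-q,axis=1)))
    from scipy.optimize import least_squares
    r=least_squares(lambda q:np.linalg.norm(W[k]-q[:3],axis=1)-q[3],[450,184,0,45],loss="soft_l1"); print(r.x.round(1))
```

```text
top 41 [453.00239787 188.78653214  63.3810015 ] [445.85656243 181.46003466  57.29287747] [460.31056381 196.89506349  67.52551593] [245. 282.]
[453.  189.4   9.   39. ]<stdin>:5: RuntimeWarning: Mean of empty slice.
  ret = um.true_divide(
Traceback (most recent call last):
ValueError: zero-size array to reduction operation minimum which has no identity
```

The bell in front of the bowls sits at top pixel (246,283) and scene pixel (230,265). The button is at about (452,188,63), which fits its 64 mm height and the bowls at (622,222). I'm moving above it with the fingers closed.

Emit:
jog_arm([
  [[-0.0496,-0.0329,0,0,0,0,0],[-0.0496,-0.0329,0,0,0,0,0],[-0.0496,-0.0329,0,0,0,0,0],[-0.0496,-0.0329,0,0,0,0,0],[-0.0496,-0.0329,0,0,0,0,0],[-0.0496,-0.0329,0,0,0,0,0],[-0.0496,-0.0329,0,0,0,0,0],[-0.0496,-0.0329,0,0,0,0,0],[-0.0496,-0.0329,0,0,0,0,0],[-0.0496,-0.0329,0,0,0,0,0]],
], force=10)

```text
time_s: 2.15
tool_pos: [452.8, 187.1, 404.9]
tcp_rot: [[-0.973, 0.229, 0.0], [0.229, 0.973, 0.0], [-0.0, 0.0, -1.0]]
force: [-0.2, 0.3, 0.4]
grip_width: 1.1
gripper_force: 0.0
```

Emit:
jog_arm([
  [[0,0,0.04,0,0,0,0],[0,0,0.04,0,0,0,0],[0,0,0.04,0,0,0,0],[0,0,0.03,0,0,0,0],[0,0,0.01,0,0,0,0],[0,0,0,0,0,0,0]],
])

```text
time_s: 2.9
tool_pos: [452.0, 188.5, 276.9]
tcp_rot: [[-0.973, 0.229, -0.0], [0.229, 0.973, -0.0], [0.0, -0.0, -1.0]]
force: [-0.8, -0.1, -0.1]
grip_width: 0.3
gripper_force: 0.0
```

Run:
```python
from h import *
f=cams.grab_frame("scene"); im=f["pixels"][...,::-1].copy()
def proj(X):
    c=f["R"]@np.array(X,float)+f["t"]; s=c[:2]/c[2]; s*=1+f["k1"]*(s@s); return s*[f["fx"],f["fy"]]+[f["cx"],f["cy"]]
s=status.observe(); p=s["tool_pos"]; print(p, proj([p[0],p[1],p[2]-186]), proj([p[0],p[1],64]), s["force"])
u,v=proj([p[0],p[1],64]).astype(int)
cv2.imwrite("pics/s1.png",cv2.resize(im[v-70:v+50,u-80:u+80],None,fx=5,fy=5,interpolation=cv2.INTER_CUBIC)); print(u,v)
```

```text
[452.11142981 188.4967721  277.39287431] [223.26353439 242.32834026] [225.3507113  250.75304747] [ 0.2200273  -0.53751591  0.39741861]
225 250
```

View pics/s1.png

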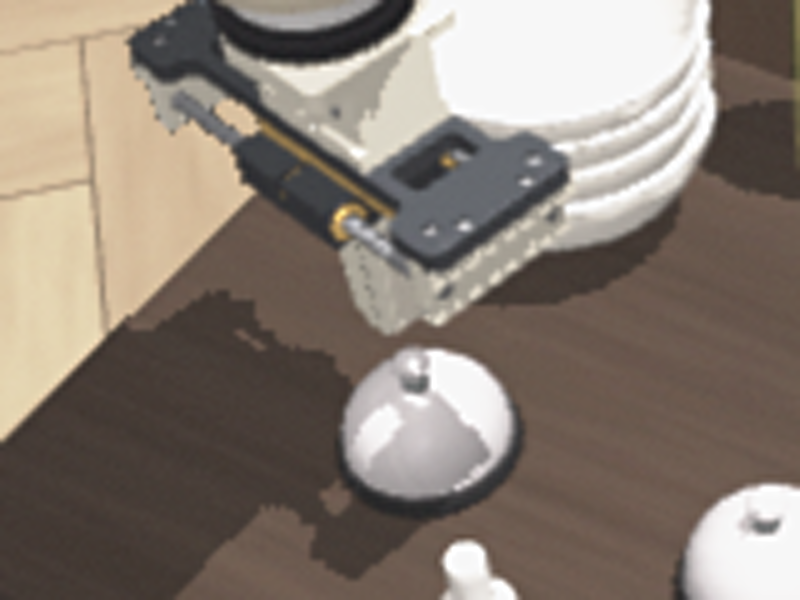

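The tip sits above the button: button at about (227,251.6), predicted (225,251), tip about (225,245). Next I descend to just above contact, then press in about 1 mm steps.

Emit:
jog_arm([
  [[0,0,0.01,0,0,0,0],[0,0,0.01,0,0,0,0],[0,0,0.008,0,0,0,0],[0,0,0.004,0,0,0,0],[0,0,0,0,0,0,0],[0,0,0,0,0,0,0]],
])

```text
time_s: 3.7
tool_pos: [451.9, 188.4, 251.3]
tcp_rot: [[-0.973, 0.229, 0.0], [0.229, 0.973, 0.0], [-0.0, 0.0, -1.0]]
force: [0.2, 0.6, -0.9]
grip_width: 0.4
gripper_force: 0.0
```

Emit:
jog_arm([
  [[0,0,0.00125,0,0,0,0],[0,0,0.00125,0,0,0,0],[0,0,0.00125,0,0,0,0],[0,0,0,0,0,0,0],[0,0,0,0,0,0,0]],
])

```text
time_s: 4.32
tool_pos: [451.9, 188.4, 248.2]
tcp_rot: [[-0.973, 0.229, 0.0], [0.229, 0.973, 0.0], [-0.0, 0.0, -1.0]]
force: [0.3, 0.4, 1.4]
grip_width: 0.2
gripper_force: 0.6
```

Emit:
jog_arm([
  [[0,0,0.00125,0,0,0,0],[0,0,0.00125,0,0,0,0],[0,0,0,0,0,0,0],[0,0,0,0,0,0,0]],
])

```text
time_s: 4.82
tool_pos: [451.9, 188.4, 246.2]
tcp_rot: [[-0.973, 0.229, 0.0], [0.229, 0.973, 0.0], [-0.0, 0.0, -1.0]]
force: [1.8, 0.4, 1.2]
grip_width: 0.2
gripper_force: 1.0
```

Emit:
jog_arm([
  [[0,0,0.001,0,0,0,0],[0,0,0,0,0,0,0],[0,0,0,0,0,0,0]],
])

```text
time_s: 5.2
tool_pos: [451.9, 188.4, 245.4]
tcp_rot: [[-0.973, 0.229, 0.0], [0.229, 0.973, 0.0], [-0.0, 0.0, -1.0]]
force: [1.5, 0.3, 2.2]
grip_width: 0.4
gripper_force: 1.1
```

Run:
```python
from h import *
f=cams.grab_frame("scene"); im=f["pixels"][...,::-1]
cv2.imwrite("pics/s2.png",cv2.resize(im[190:310,145:305],None,fx=5,fy=5,interpolation=cv2.INTER_CUBIC))
s=status.observe();print(s["tool_pos"],s["force"])
```

```text
[451.90429877 188.42856998 245.37373859] [0.86105157 0.31444437 2.37826433]
```

View pics/s2.png

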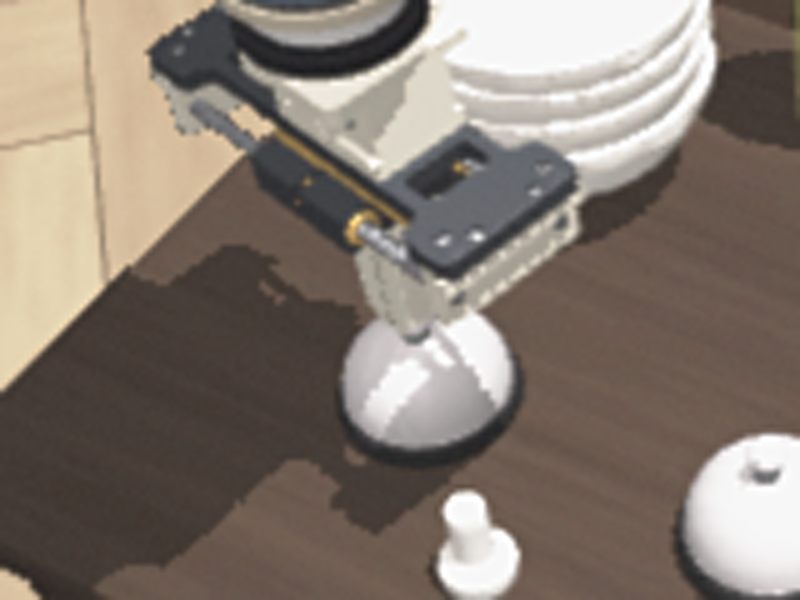

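The tips are on the button (crop (415,335)), and the force is about 2.3 N. I'll press a little further until the plunger bottoms out.

Emit:
jog_arm([
  [[0,0,0.001,0,0,0,0],[0,0,0,0,0,0,0],[0,0,0,0,0,0,0]],
])

```text
time_s: 5.62
tool_pos: [451.9, 188.4, 244.6]
tcp_rot: [[-0.973, 0.229, 0.0], [0.229, 0.973, 0.0], [-0.0, 0.0, -1.0]]
force: [1.1, 1.6, 2.3]
grip_width: 0.6
gripper_force: 1.3
```

Emit:
jog_arm([
  [[0,0,0.0006,0,0,0,0],[0,0,0,0,0,0,0],[0,0,0,0,0,0,0]],
])

```text
time_s: 6.0
tool_pos: [451.9, 188.5, 244.2]
tcp_rot: [[-0.973, 0.229, 0.0], [0.229, 0.973, 0.0], [-0.0, 0.0, -1.0]]
force: [0.9, 0.9, 5.2]
grip_width: 0.9
gripper_force: 2.5
```

The force jumped to 5.2 N, so the plunger is fully down. I'm retracting straight up.

Emit:
jog_arm([
  [[0,0,-0.01,0,0,0,0],[0,0,-0.02,0,0,0,0],[0,0,-0.04,0,0,0,0],[0,0,-0.05,0,0,0,0],[0,0,-0.05,0,0,0,0],[0,0,-0.03,0,0,0,0],[0,0,0,0,0,0,0],[0,0,0,0,0,0,0]],
])

```text
time_s: 7.0
tool_pos: [451.5, 188.3, 403.4]
tcp_rot: [[-0.973, 0.229, -0.001], [0.229, 0.973, -0.0], [0.001, -0.001, -1.0]]
force: [-0.2, 1.1, 0.2]
grip_width: 0.6
gripper_force: 0.0
```

Run:
```python
from h import *
f=cams.grab_frame("scene"); im=f["pixels"][...,::-1]
cv2.imwrite("pics/s3.png",cv2.resize(im[190:310,145:305],None,fx=5,fy=5,interpolation=cv2.INTER_CUBIC))
s=status.observe();print(s["tool_pos"],s["force"])
```

```text
[451.52625323 188.31052789 403.09797218] [ 0.21862071 -0.46279323 -0.16659032]
```

View pics/s3.png

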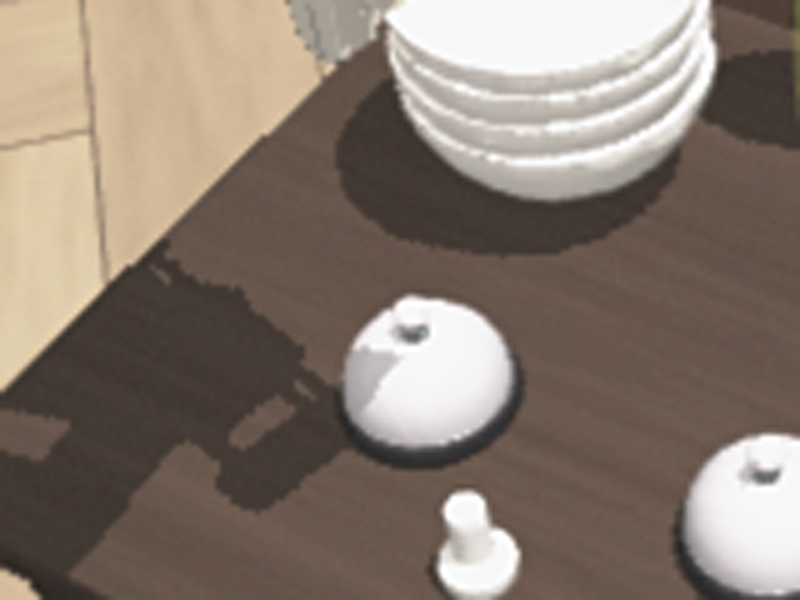

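The bell stands in the same place (button at crop (412,308), plunger up), and the hand is well clear.

```bash
python3 -c "
from cell import job
print(job.hand_in())"
```

```text
the job is handed in; nothing more can be done
None
```

I rang the bell in front of the bowls: the plunger went right down (about 5 N measured) and sprang back up. The hand is about 160 mm clear, the bell has not moved in the picture, and the job is handed in; no verdict was returned.

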